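# Pack the ball knobs in their carrier and lock it

## Robot

A 6-joint arm with a two-finger parallel gripper is mounted at the origin on a cart in front of the work surface, level with it; the furniture and walls round the work are solid. World frame = base frame: x ahead of the robot, y to its left, z up, the work surface at z = 0. Lengths are in m, angles in degrees, forces in N, time in s.
With the tool pointing down it reaches from about 0.25 to 0.725 m from the base axis. Payload 9.7 kg.
Tool frame: the origin (TCP) lies midway between the tips of the shut fingers; the grasp point (between the pads) lies 19 mm behind it (bot.pinch_z is the distance from the TCP to the grasp point, in m); z points along the fingers, y is the line along which they close (so a half turn about z gives the same grasp; the last joint's range is limited). The gripper opens to 85 mm and grips with 20 to 120 N. Pads are 22 mm wide; open, the fingers measure 114 mm over their backs; the gripper's body (76 mm by 85 mm) begins 54 mm behind the grasp point. The pads swing forward as they close: fully open they stand 13 mm farther back than shut.
Start: joints at [67.609, 4.979, 10.078, 95.1, 0, 90], TCP at [0.21, 0.509, 0.231] pointing down, gripper open.
Joint ranges: [-179.16, 179.16], [-48.56, 103.87], [-65.8, 70.77], [-126.05, 130.52], [-82.76, 87.17], [-180, 180]. Speed limits (degrees/s): [127.2, 127.2, 147.25, 180, 180, 180].

## Interface

Orientations are given as [roll, pitch, yaw] about the fixed x, y, z axes, in that order (R = Rz(yaw) Ry(pitch) Rx(roll)).
In Python, from workcell import sensors, camera, camera_params, ticket, bot gives the robot as it stands.
- The arm moves only by the shell command python3 -m jog 'ROWS' [FORCE]. ROWS is JSON, a list that holds one entry, the list of rows, each a list of 5 numbers: the shift along the world's x, y, z in units of 50 mm (1.0 is 50 mm), then the turn about the world's z in units of 5 degrees (1.0 is 5 degrees), then the opening, from 0 (shut) to 1 (fully open). In form: [[[tx, ty, tz, yaw, grip], ...]]. A call has 1 to 8 rows; each row shifts and turns the commanded pose from where the row before left it; what a row does not reach is not made up. A row lasts 1/10 s, in which the tool goes at most 50 mm and 8.59 degrees, less where a joint would pass 70% of its speed; a pose out of reach is approached as far as the arm can. A call is refused whole if a number of a shift passes 1 or a number of a turn 1, either way. A call with a gripper value outside its range is refused whole. The fingers move at their own pace and stop on an object; FORCE is the grip in N (left out, the last holds). Time passes only in rows, so rows that do not move let the fingers close. It gives the time, the measured TCP pose, the force, the opening and the grip force at its end, in the units of the state.
- sensors.get_obs(): the state, without advancing time (a new reading comes with each control period).
- camera(name): name is "scene" or "top"; returns the picture (384x512x3 uint8, blue, green, red); there is no depth.
- camera_params(name): a dict with "fx", "fy", "cx", "cy" (pixels), "T" (4x4, takes a point from camera to world coordinates). Camera axes: x right, y down, z forward; pixel columns grow to the right and rows downward; lengths in m; the calibration is good to about 2 mm. A picture is of the moment at which its call begins. camera_params takes no time and is no camera call.
- ticket.job_done(): hands the job in; it is judged then, once.
The state is a dict: "time": time; "q": joint angles; "qd": joint speeds; "joint_efforts": joint torques, N m; "ee_pos": TCP position; "tcp_rot": TCP orientation; "wrist_force": force on the tool from outside, world axes, zero at the start; "torque": the same for the moment, N m; "opening": finger opening in m; "grasp_force": force on a finger pad.
Only numpy, scipy, OpenCV 4.12 (cv2) and the standard library are available. Lean on these libraries where they do the work, as an engineer would, in place of code of your own. Each camera call takes 0.05 s, during which the arm holds its last target. There are 200 camera calls.

## Task

Pack the wooden ball knobs for the paint shop: lift the grey retainer off the carrier's spigot and stand it on the bench clear of the carrier, put every ball knob lying on the bench into a well of its own in the carrier, then push the retainer back over the spigot, flange down and fully home on its shoulder, so that the knobs are locked in. Leave the other things on the bench standing where they are.

Things in the scene. Friction and masses are not known exactly. Their poses are not given: they have to be found in the camera images.
- carrier: the knob carrier: a flat plywood block 164 x 152 x 18 mm fixed to the bench, with six round wells in a ring about a steel spigot. Origin: centre of its underside, on the bench; z up, x along its 164 mm side. The well centres lie 56 mm from the middle, 60 degrees apart, the first along +x. Behind it the bench is bare from x = 0.64 to 0.74, y = -0.22 to -0.03: room to stand the retainer
- well0 (a point): centre of the mouth of well 0 of the carrier, level with the block's top, 18 mm above the bench. The well is 38 mm in diameter and 14 mm deep
- well1 (a point): centre of the mouth of well 1 of the carrier, level with the block's top, 18 mm above the bench. The well is 38 mm in diameter and 14 mm deep
- well2 (a point): centre of the mouth of well 2 of the carrier, level with the block's top, 18 mm above the bench. The well is 38 mm in diameter and 14 mm deep
- well3 (a point): centre of the mouth of well 3 of the carrier, level with the block's top, 18 mm above the bench. The well is 38 mm in diameter and 14 mm deep
- well4 (a point): centre of the mouth of well 4 of the carrier, level with the block's top, 18 mm above the bench. The well is 38 mm in diameter and 14 mm deep
- well5 (a point): centre of the mouth of well 5 of the carrier, level with the block's top, 18 mm above the bench. The well is 38 mm in diameter and 14 mm deep
- spigot_seat (a point): the centre of the carrier's round shoulder, 40 mm above the bench (shoulder 40 mm in diameter). The spigot stands on it: 22 mm in diameter, 36 mm tall (its top is 76 mm above the bench), coned over the top 8 mm to 12 mm across
- retainer_mid (a point): the retainer: a grey plastic sleeve 36 mm outside, 25 mm bore, open at both ends, with a round flange 104 mm across and 5 mm thick at its lower end; 52 mm tall over all. It starts on the spigot, flange down, resting on the shoulder. This point lies on its axis, 26 mm above the flange's underside; z points along the sleeve, away from the flange. Home on the shoulder it is 26 mm above the seat point; standing on the bench, 26 mm above the bench. 0.15 kg
- knob0_mid (a point): a ball knob of plain light-brown wood, 30 mm in diameter, with a flat foot 20 mm across on which it stands, 26 mm tall; this point is the ball's centre, 11 mm above the foot. Four to six such knobs are on the bench; those not there read None
- knob1_mid (a point): a ball knob of plain light-brown wood, 30 mm in diameter, with a flat foot 20 mm across on which it stands, 26 mm tall; this point is the ball's centre, 11 mm above the foot. Four to six such knobs are on the bench; those not there read None
- knob2_mid (a point): a ball knob of plain light-brown wood, 30 mm in diameter, with a flat foot 20 mm across on which it stands, 26 mm tall; this point is the ball's centre, 11 mm above the foot. Four to six such knobs are on the bench; those not there read None
- knob3_mid (a point): a ball knob of plain light-brown wood, 30 mm in diameter, with a flat foot 20 mm across on which it stands, 26 mm tall; this point is the ball's centre, 11 mm above the foot. Four to six such knobs are on the bench; those not there read None
- knob4_mid (a point): a ball knob of plain light-brown wood, 30 mm in diameter, with a flat foot 20 mm across on which it stands, 26 mm tall; this point is the ball's centre, 11 mm above the foot. Four to six such knobs are on the bench; those not there read None
- knob5_mid (a point): a ball knob of plain light-brown wood, 30 mm in diameter, with a flat foot 20 mm across on which it stands, 26 mm tall; this point is the ball's centre, 11 mm above the foot. Four to six such knobs are on the bench; those not there read None
- nut: bystander: a steel collet nut, 27 x 31 x 38 mm, standing on the bench among the knobs; origin at the centre of its underside
- star: bystander: a black star-shaped knob with an upright threaded stud, 42 x 40 x 56 mm; origin at the centre of its underside
- glue: bystander: a yellow glue bottle, 44 x 62 x 208 mm, standing; origin at the centre of its underside
- packet: bystander: a red card packet, 22 x 62 x 105 mm, standing; origin at the centre of its underside
- bit: bystander: a red router bit standing on its cutter, 30 x 22 x 62 mm; origin at the centre of its underside
There are look-alikes about, which are no part of the job. What is shaped like the part that bears knob4_mid but black or purple is not meant.

How it is judged (in metres and radians):
On the way, in this order (a step that is already met when the one before it is completed fails the run):
1. the retainer is off the spigot and clear of the carrier's middle (more than 110 mm) (horizontal distance between retainer_mid and spigot_seat above 0.11 m), for 0.2 s.
2. with the retainer standing upright on the bench, every ball knob is in a well (horizontal distance between retainer_mid and spigot_seat above 0.11 m and height (world z) of retainer_mid below 0.032 m and angle between retainer_mid's own z axis and vertical below 0.1 rad and horizontal distance between each of knob0_mid, knob1_mid, knob2_mid, knob3_mid, knob4_mid, knob5_mid and spigot_seat below 0.075 m and height (world z) of each of knob0_mid, knob1_mid, knob2_mid, knob3_mid, knob4_mid, knob5_mid below 0.025 m), for 0.2 s.
3. the retainer is home on the shoulder (horizontal distance between retainer_mid and spigot_seat below 0.005 m and z of retainer_mid in the frame of spigot_seat below 0.029 m and angle between retainer_mid's own z axis and vertical below 0.06 rad), for 0.2 s.
At the end, for the whole second after the job is handed in: every ball knob present lies in a well (centre within 75 mm of the spigot's axis and less than 25 mm above the bench), and the retainer is at rest on the spigot: within 5 mm of its axis, less than 3 mm above the shoulder, tilted less than 0.06 rad (all of step 3 and horizontal distance between each of knob0_mid, knob1_mid, knob2_mid, knob3_mid, knob4_mid, knob5_mid and spigot_seat below 0.075 m and height (world z) of each of knob0_mid, knob1_mid, knob2_mid, knob3_mid, knob4_mid, knob5_mid below 0.025 m and linear speed of retainer below 0.02 m/s); the robot touches nothing.
It fails at once if the collet nut is moved more than 40 mm or knocked over (distance of nut from where it was at the start of the episode above 0.04 m or angle between nut's own z axis and vertical above 0.5 rad).
It fails at once if the black star knob is moved more than 40 mm or knocked over (distance of star from where it was at the start of the episode above 0.04 m or angle between star's own z axis and vertical above 0.5 rad).
It fails at once if the glue bottle is moved more than 40 mm or knocked over (distance of glue from where it was at the start of the episode above 0.04 m or angle between glue's own z axis and vertical above 0.5 rad).
It fails at once if the red packet is moved more than 40 mm or knocked over (distance of packet from where it was at the start of the episode above 0.04 m or angle between packet's own z axis and vertical above 0.5 rad).
It fails at once if the router bit is moved more than 40 mm or knocked over (distance of bit from where it was at the start of the episode above 0.04 m or angle between bit's own z axis and vertical above 0.5 rad).
Of knob0, knob1, knob2, knob3, knob4, knob5 only 4 to 6 are there at a start; the rules pass over those that are not, and their reading is None.
At some moment in a run one of knob0, knob1, knob2, knob3, knob4, knob5 may be knocked a few centimetres aside while the robot is not near it.
It also fails if it takes over 210 s, if anything falls off the work surface, if the arm or the gripper's body presses on something with over 40 N, if the wrist force passes 120 N, or if a joint passes its speed limit or range.

## Working session

There is one attempt and no reset: what is moved stays moved. The work goes in short steps, Python scripts to look and compute and a shell command to move; the robot and the scene stay as the last step left them, time stands still between calls to the robot, and variables do not carry over. Pictures are saved under pics/ and viewed, at most 14 in all, crops included, and the job is handed in when it is done.

```bash
mkdir -p pics; cat > h.py <<'E'
import numpy as np, cv2
from workcell import sensors, camera, camera_params, ticket, bot
def pix2w(name,u,v,z):
    p=camera_params(name);T=np.array(p["T"])
    d=T[:3,:3]@np.array([(u-p["cx"])/p["fx"],(v-p["cy"])/p["fy"],1]);o=T[:3,3]
    return o+d*(z-o[2])/d[2]
def w2pix(name,P):
    p=camera_params(name);T=np.linalg.inv(np.array(p["T"]))
    c=T[:3,:3]@np.array(P)+T[:3,3]
    return p["fx"]*c[0]/c[2]+p["cx"],p["fy"]*c[1]/c[2]+p["cy"]
E
python3 - <<'E'
from h import *
for n in("top","scene"):
    im=camera(n);cv2.imwrite(f"pics/{n}0.png",cv2.resize(im,(800,600),interpolation=cv2.INTER_CUBIC))
    cv2.imwrite(f"pics/raw_{n}0.png",im)
    p=camera_params(n);print(n,p["fx"],p["cx"],p["cy"],np.round(p["T"],3).tolist())
print(sensors.get_obs())
E
```

```text
top 400.19025144176 261.1793820685197 188.4753908515079 [[-0.101, -0.974, 0.205, 0.384], [-0.995, 0.098, -0.024, 0.081], [0.003, -0.206, -0.978, 1.151], [0.0, 0.0, 0.0, 1.0]]
scene 483.72382635881354 251.70366161689162 194.24582281047515 [[0.637, -0.355, 0.685, -0.089], [-0.771, -0.317, 0.553, -0.531], [0.021, -0.88, -0.475, 0.562], [0.0, 0.0, 0.0, 1.0]]
{'time': 0.1, 'q': array([6.76098130e+01, 5.01042514e+00, 1.00388342e+01, 9.51003789e+01,
       1.42108033e-04, 8.99990398e+01]), 'qd': array([-0.03463646, -0.03064013,  0.0847214 ,  0.05648785,  0.02957001,
       -0.08155562]), 'joint_efforts': array([-7.80361079e-04, -5.21559477e+01,  4.65653658e+01,  1.60062534e-02,
        1.57180585e-05,  1.00747280e-05]), 'ee_pos': array([0.20942104, 0.50834249, 0.23062878]), 'tcp_rot': array([-1.79928030e+02, -1.43314055e-04,  1.57610773e+02]), 'wrist_force': array([-0.49500826,  0.37664041, -0.41509828]), 'torque': array([-0.00692411, -0.04174006, -0.01019926]), 'grasp_force': 0.0, 'opening': 0.08547274891534952}
```

View pics/top0.png

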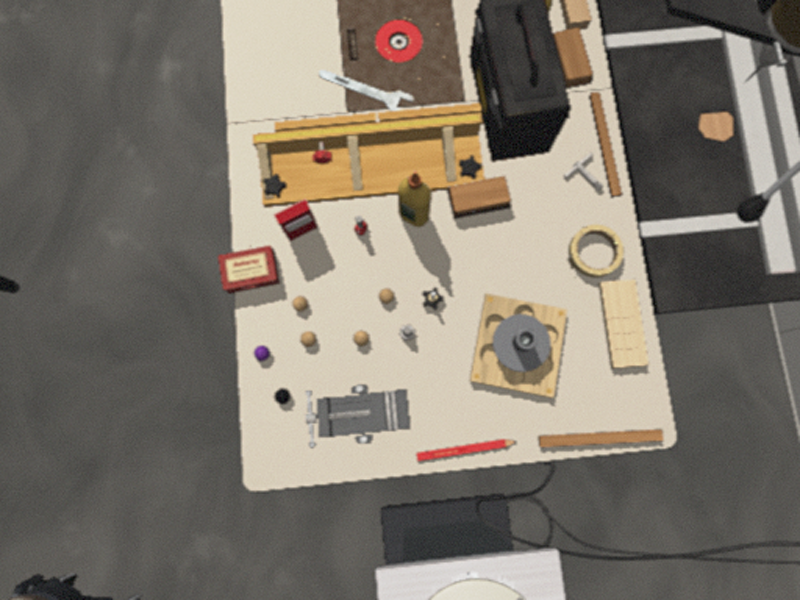

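View pics/scene0.png

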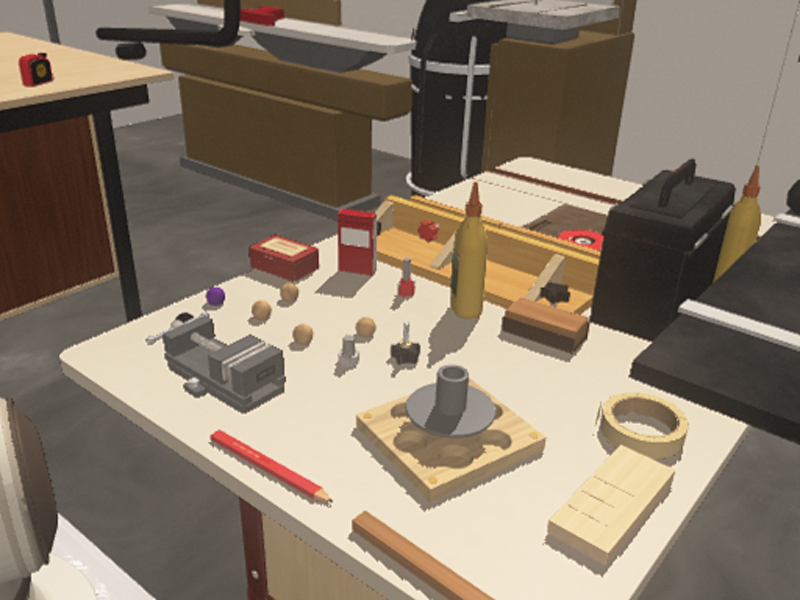

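Top: four wooden knobs at about (300,303), (308,340), (361,339), (386,296); nut (407,333), star (432,298), carrier with retainer (522,342). Scene shows the same four knobs. The black and purple look-alikes are off to the left.

```bash
python3 - <<'E'
from h import *
im=cv2.imread("pics/raw_top0.png")
a=im[175:235,180:290]; b=im[180:265,295:370]
cv2.imwrite("pics/ca.png",cv2.resize(a,None,fx=7,fy=7,interpolation=cv2.INTER_CUBIC))
cv2.imwrite("pics/cb.png",cv2.resize(b,None,fx=7,fy=7,interpolation=cv2.INTER_CUBIC))
s=1.5625
for n,u,v,z in [("k0",300,303,.013),("k1",308,340,.013),("k2",361,339,.013),("k3",386,296,.013),("nut",407,333,.02),("star",432,298,.02),("glue",414,215,.0),("packet",300,232,.0),("bit",361,235,0),("ret",524,340,.092),("purple",262,353,.011),("vise tr",408,392,.03),("roll",596,251,.02),("edge",610,25,0),("box",480,195,.03)]:
    print(n,np.round(pix2w("top",u/s,v/s,z),3))
s=1.5625
for n,u,v,z in [("k0",261,310,.011),("k1",289,292,.011),("k2",303,334,.011),("k3",366,327,.011)]:
    print(n,np.round(pix2w("scene",u/s,v/s,z),3))
E
```

```text
k0 [0.627 0.254 0.013]
k1 [0.556 0.244 0.013]
k2 [0.549 0.147 0.013]
k3 [0.624 0.094 0.013]
nut [0.55  0.062 0.02 ]
star [0.61 0.01 0.02]
glue [0.781 0.026 0.   ]
packet [0.768 0.247 0.   ]
bit [0.751 0.131 0.   ]
ret [ 0.508 -0.134  0.092]
purple [0.541 0.329 0.011]
vise tr [0.443 0.071 0.03 ]
roll [ 0.669 -0.306  0.02 ]
edge [ 1.151 -0.421  0.   ]
box [ 0.797 -0.102  0.03 ]
k0 [0.557 0.246 0.011]
k1 [0.625 0.257 0.011]
k2 [0.549 0.148 0.011]
k3 [0.624 0.094 0.011]
```

View pics/ca.png

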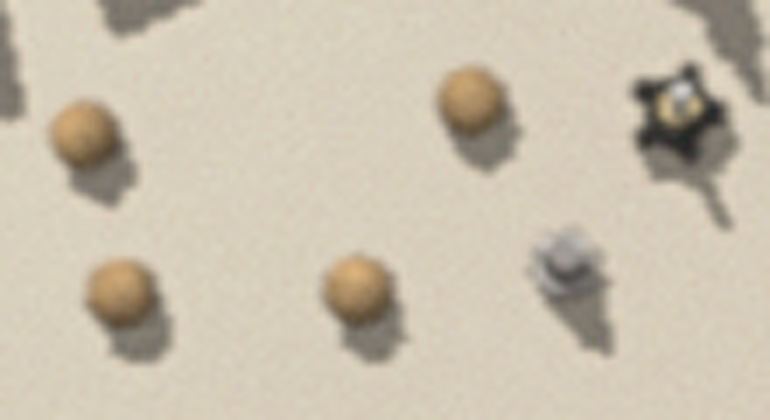

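View pics/cb.png

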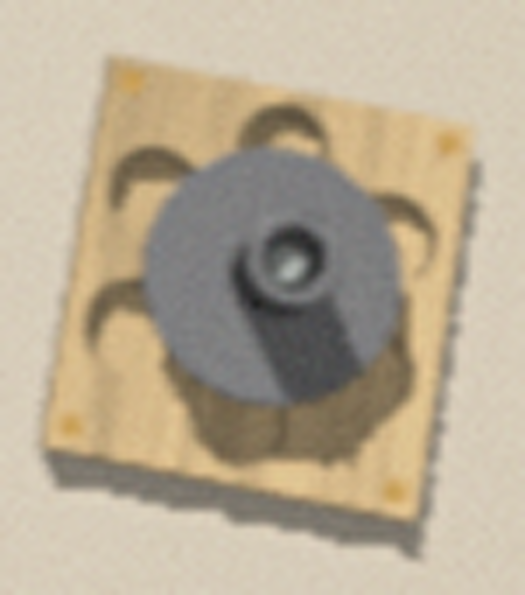

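Crop a: knobs at (85,133), (121,292), (358,290), (471,101). Crop b: block corners (108,57), (475,126), (417,520), (43,448), sleeve top (290,258), flange centre (273,277).

```bash
python3 - <<'E'
from h import *
f=lambda u,v,x0,y0,z: pix2w("top",x0+(u+.5)/7-.5,y0+(v+.5)/7-.5,z)
for n,u,v in [("A",85,133),("B",121,292),("C",358,290),("D",471,101)]: print(n,np.round(f(u,v,180,175,.0125),4))
print("nut",f(567,262,180,175,.02).round(3),"star",f(680,110,180,175,.015).round(3))
c=np.array([f(u,v,295,180,.018) for u,v in [(108,57),(475,126),(417,520),(43,448)]])
print(c.round(4),c.mean(0)); 
for i in range(4):
    d=c[(i+1)%4]-c[i];print(np.linalg.norm(d),np.degrees(np.arctan2(d[1],d[0])))
print("sleeve",f(290,258,295,180,.092),"flange",f(273,277,295,180,.045))
E
```

```text
A [0.6281 0.2549 0.0125]
B [0.5604 0.2445 0.0125]
C [0.5515 0.148  0.0125]
D [0.6256 0.0946 0.0125]
nut [0.553 0.062 0.02 ] star [0.613 0.009 0.015]
[[ 0.6099 -0.0877  0.018 ]
 [ 0.566  -0.2344  0.018 ]
 [ 0.4097 -0.1869  0.018 ]
 [ 0.4531 -0.0415  0.018 ]] [ 0.50967541 -0.13761792  0.018     ]
0.15316343520766118 -106.67217627316212
0.16332710670892814 163.07017978798694
0.15170281552858528 73.3702078385511
0.16343928986221823 -16.41758778983544
sleeve [ 0.5105399 -0.1358529  0.092    ] flange [ 0.5092876 -0.1376848  0.045    ]
```

```bash
R='[0.38,-0.8,0,-0.68,1]'; 
python3 -m jog '[[[0.38,-0.8,0,-0.68,1],[0.38,-0.8,0,-0.68,1],[0.38,-0.8,0,-0.68,1],[0.38,-0.8,0,-0.68,1],[0.38,-0.8,0,-0.68,1],[0.38,-0.8,0,-0.68,1],[0.38,-0.8,0,-0.68,1],[0.38,-0.8,0,-0.68,1]]]' 40 && python3 -m jog '[[[0.38,-0.8,0,-0.68,1],[0.38,-0.8,0,-0.68,1],[0.38,-0.8,0,-0.68,1],[0.38,-0.8,0,-0.68,1],[0.38,-0.8,0,-0.68,1],[0.38,-0.8,0,-0.68,1],[0.38,-0.8,0,-0.68,1],[0,0,0,0,1]]]'
```

```text
time: 0.9
ee_pos: [0.3617, 0.1868, 0.2311]
tcp_rot: [180.0, -0.0, 130.3]
wrist_force: [0.5, 1.1, -0.2]
opening: 0.0856
grasp_force: 0.0
time: 1.7
ee_pos: [0.4956, -0.0953, 0.2298]
tcp_rot: [-179.9, 0.0, 106.3]
wrist_force: [-1.8, 0.7, -1.1]
opening: 0.0851
grasp_force: 0.0
```

```bash

python3 -m jog '[[[0.15,-0.42,0,-0.3,1],[0.14,-0.41,0,-0.3,1],[0,0,-0.6,0,1],[0,0,-0.6,0,1],[0,0,-0.6,0,1],[0,0,-0.5,0,1],[0,0,0,0,1],[0,0,0,0,1]]]' && python3 - <<'E'
from h import *
im=camera("scene");a=im[140:330,190:370];cv2.imwrite("pics/s1.png",cv2.resize(a,None,fx=3.1,fy=3.1,interpolation=cv2.INTER_CUBIC))
b=camera("top")[180:265,295:370];cv2.imwrite("pics/t1.png",cv2.resize(b,None,fx=7,fy=7,interpolation=cv2.INTER_CUBIC))
E
```

```text
time: 2.5
ee_pos: [0.5088, -0.1326, 0.1168]
tcp_rot: [-180.0, -0.0, 103.6]
wrist_force: [0.2, -0.5, 1.8]
opening: 0.0853
grasp_force: 0.0
```

View pics/s1.png

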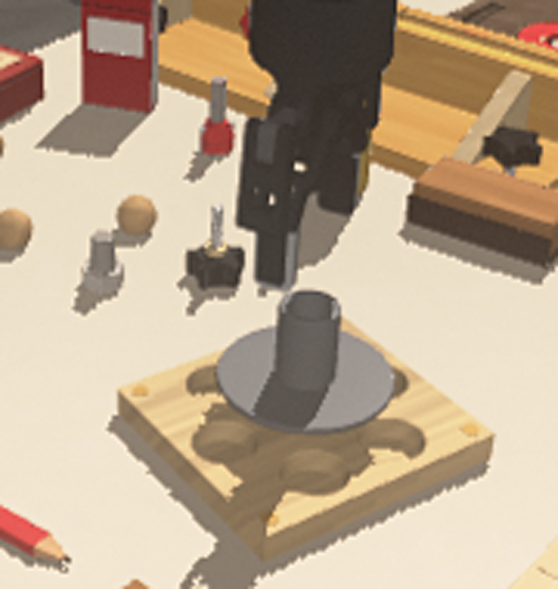

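Scene crop: open fingers stand above the sleeve (sleeve top at (310,305)), with one finger either side. I'll correct y by 4 mm, go down and close.

```bash

python3 -m jog '[[[0.03,-0.09,0,0,1],[0,0,-0.3,0,1],[0,0,-0.3,0,1],[0,0,-0.3,0,1],[0,0,-0.28,0,1],[0,0,0,0,1],[0,0,0,0,1]]]' && python3 -m jog '[[[0,0,0,0,0.3],[0,0,0,0,0.3],[0,0,0,0,0.3],[0,0,0,0,0.3],[0,0,0,0,0.3],[0,0,0,0,0.3],[0,0,0,0,0.3],[0,0,0,0,0.3]]]' 40
```

```text
time: 3.3
ee_pos: [0.5102, -0.1374, 0.0569]
tcp_rot: [-180.0, -0.0, 103.6]
wrist_force: [0.1, 0.1, 0.5]
opening: 0.0856
grasp_force: 0.0
time: 4.1
ee_pos: [0.5108, -0.1376, 0.0579]
tcp_rot: [179.9, 0.0, 103.6]
wrist_force: [0.1, 0.1, 6.0]
opening: 0.0359
grasp_force: 40.1
```

```bash

python3 -m jog '[[[0,0,0.2,0,0.3],[0,0,0.4,0,0.3],[0,0,0.4,0,0.3],[0,0,0.4,0,0.3],[0,0,0.3,0,0.3],[0,0,0,0,0.3],[0,0,0,0,0.3]]]' && python3 -m jog '[[[0.4,0.04,0,0,0.3],[0.5,0.04,0,0,0.3],[0.5,0.04,0,0,0.3],[0.5,0.04,0,0,0.3],[0.5,0.04,0,0,0.3],[0.5,0.05,0,0,0.3],[0.5,0,0,0,0.3],[0.18,0,0,0,0.3]]]' && python3 -m jog '[[[0,0,-0.4,0,0.3],[0,0,-0.4,0,0.3],[0,0,-0.4,0,0.3],[0,0,-0.4,0,0.3],[0,0,0,0,0.3],[0,0,0,0,0.3]]]'&& python3 - <<'E'
from h import *
im=camera("scene");a=im[120:310,210:390];cv2.imwrite("pics/s2.png",cv2.resize(a,None,fx=3.1,fy=3.1,interpolation=cv2.INTER_CUBIC))
E
```

```text
time: 4.8
ee_pos: [0.5105, -0.1375, 0.1419]
tcp_rot: [-180.0, -0.0, 103.6]
wrist_force: [-0.4, -0.2, -2.5]
opening: 0.0356
grasp_force: 40.2
time: 5.6
ee_pos: [0.6906, -0.1246, 0.1395]
tcp_rot: [-179.9, -0.1, 103.6]
wrist_force: [-0.7, 0.5, -1.7]
opening: 0.0357
grasp_force: 40.4
time: 6.2
ee_pos: [0.6889, -0.1249, 0.0614]
tcp_rot: [-179.9, -0.0, 103.6]
wrist_force: [0.3, -0.3, -0.8]
opening: 0.0357
grasp_force: 40.5
```

View pics/s2.png

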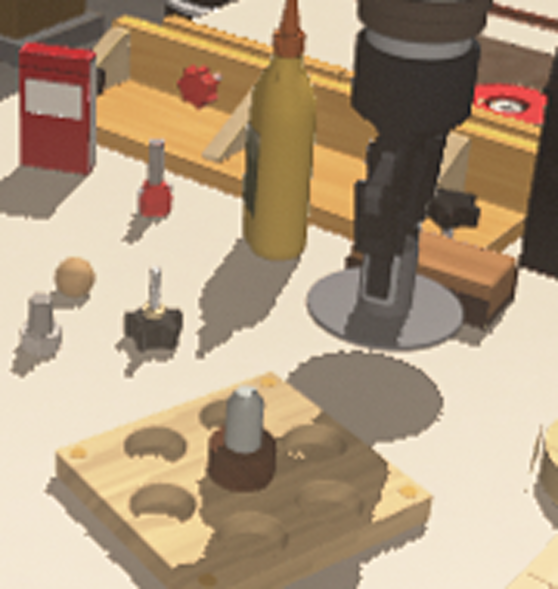

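The retainer hangs level, flange centre at about (385,305), and the spigot is bare. It needs about 43 mm more to touch the bench.

```bash

python3 -m jog '[[[0,0,-0.3,0,0.3],[0,0,-0.3,0,0.3],[0,0,-0.2,0,0.3],[0,0,-0.05,0,0.3],[0,0,-0.03,0,0.3],[0,0,0,0,0.3],[0,0,0,0,0.3]]]'; python3 -m jog '[[[0,0,0,0,0.5],[0,0,0,0,0.6],[0,0,0,0,0.8],[0,0,0,0,1],[0,0,0,0,1],[0,0,0,0,1],[0,0,0,0,1],[0,0,0,0,1]]]'
```

```text
time: 6.95
ee_pos: [0.6897, -0.125, 0.0184]
tcp_rot: [180.0, 0.0, 103.6]
wrist_force: [0.6, -0.1, -1.6]
opening: 0.0358
grasp_force: 40.5
time: 7.75
ee_pos: [0.6895, -0.125, 0.0183]
tcp_rot: [-180.0, -0.0, 103.6]
wrist_force: [-0.6, 0.1, 0.3]
opening: 0.0854
grasp_force: 0.0
```

```bash
cat >> h.py <<'E'
def knobs(name="top",z=.012,raw=None):
    im=camera(name) if raw is None else raw
    h=cv2.cvtColor(im,cv2.COLOR_BGR2HSV)
    m=cv2.inRange(h,(8,95,70),(22,255,255))
    n,l,st,c=cv2.connectedComponentsWithStats(m)
    r=[]
    for i in range(1,n):
        if 25<st[i,4]<250 and max(st[i,2:4])<22:
            p=pix2w(name,*c[i],z)
            if .3<p[0]<.75 and -.3<p[1]<.4: r.append((p[:2].round(4).tolist(),int(st[i,4])))
    return r,im
E
python3 -m jog '[[[0,0,0.4,0,1],[0,0,0.5,0,1],[0,0,0.5,0,1],[0,0,0.5,0,1],[0,0,0.14,0,1],[-0.1,0.5,0,0,1],[-0.2,0.65,0,0,0.65],[-0.2,0.65,0,0,0.65]]]'; python3 -m jog '[[[-0.2,0.65,0,0,0.65],[-0.2,0.65,0,0,0.65],[-0.2,0.65,0,0,0.65],[-0.2,0.6,0,0,0.65],[0,0,0,0,0.65],[0,0,0,0,0.65]]]'; python3 - <<'E'
from h import *
print(knobs(raw=cv2.imread("pics/raw_top0.png"))[0])
for n in("top","scene"):
  r,im=knobs(n);print(n,r);cv2.imwrite(f"pics/{n}3.png",im)
E
```

```text
time: 8.55
ee_pos: [0.6639, -0.0343, 0.1189]
tcp_rot: [-179.9, -0.0, 103.6]
wrist_force: [0.9, -0.7, -0.2]
opening: 0.059
grasp_force: 0.0
time: 9.15
ee_pos: [0.6242, 0.093, 0.1196]
tcp_rot: [-180.0, 0.0, 103.7]
wrist_force: [-0.1, 0.4, -0.0]
opening: 0.0556
grasp_force: 0.0
[([0.7157, 0.3514], 29), ([0.6258, 0.0948], 51), ([0.6272, 0.2553], 52), ([0.5601, 0.2451], 55), ([0.552, 0.1481], 52)]
top [([0.7157, 0.3533], 30), ([0.6275, 0.2556], 51), ([0.5599, 0.2448], 57), ([0.5162, -0.1321], 49)]
scene [([0.6253, 0.2568], 97), ([0.5573, 0.2457], 105), ([0.6239, 0.0959], 108), ([0.5486, 0.1485], 119), ([0.5492, -0.2264], 28), ([0.4258, -0.1738], 30), ([0.3304, -0.1012], 53)]
```

```bash

python3 -m jog '[[[0.02,0.04,-0.4,0,0.65],[0,0,-0.5,0,0.65],[0,0,-0.5,0,0.65],[0,0,-0.5,0,0.65],[0,0,-0.3,0,0.65],[0,0,-0.14,0,0.65],[0,0,0,0,0.65]]]'; python3 -m jog '[[[0,0,0,0,0.5],[0,0,0,0,0.4],[0,0,0,0,0.3],[0,0,0,0,0.25],[0,0,0,0,0.25],[0,0,0,0,0.25],[0,0,0,0,0.25]]]' 25
```

```text
time: 9.95
ee_pos: [0.6253, 0.094, 0.0026]
tcp_rot: [-179.9, -0.0, 103.6]
wrist_force: [-0.1, 0.2, 0.2]
opening: 0.0555
grasp_force: 0.0
time: 10.65
ee_pos: [0.6263, 0.0946, 0.0048]
tcp_rot: [179.9, 0.0, 103.6]
wrist_force: [-0.4, -0.7, 5.6]
opening: 0.0277
grasp_force: 24.6
```

```bash

python3 -m jog '[[[0,0,0.2,0,0.25],[0,0,0.4,0,0.25],[0,0,0.5,0,0.25],[0,0,0.5,0,0.25],[0,0,0.4,0,0.25],[0,0,0,0,0.25]]]'; python3 - <<'E'
from h import *
im=camera("scene");print(knobs("scene",raw=im)[0]);a=im[140:240,160:310];cv2.imwrite("pics/s4.png",cv2.resize(a,None,fx=5,fy=5,interpolation=cv2.INTER_CUBIC))
E
```

```text
time: 11.25
ee_pos: [0.627, 0.0948, 0.1073]
tcp_rot: [179.7, 0.0, 103.6]
wrist_force: [0.2, 0.3, 0.4]
opening: 0.0276
grasp_force: 24.8
[([0.6257, 0.2573], 97), ([0.5573, 0.2457], 105), ([0.5492, 0.1489], 115), ([0.5652, -0.2175], 26), ([0.4256, -0.1738], 30), ([0.3305, -0.101], 54)]
```

View pics/s4.png

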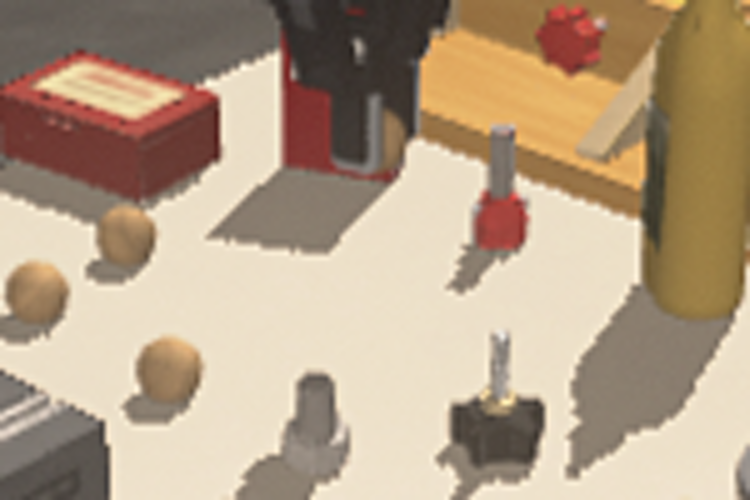

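The knob is held between the pads, its foot level with the tips, at about (393,138). The other three knobs haven't moved. Next: carry it to well 2 at (0.4974, -0.0831).

```bash

python3 -m jog '[[[-0.3,-0.4,0,0,0.25],[-0.45,-0.6,0,0,0.25],[-0.45,-0.6,0,0,0.25],[-0.45,-0.6,0,0,0.25],[-0.45,-0.6,0,0,0.25],[-0.3,-0.5,0,0,0.25],[-0.19,-0.26,0,0,0.25],[0,0,0,0,0.25]]]'; python3 -m jog '[[[0,0,-0.4,0,0.25],[0,0,-0.4,0,0.25],[0,0,-0.2,0,0.25],[0,0,0,0,0.25],[0,0,0,0,0.25]]]'
```

```text
time: 12.1
ee_pos: [0.4949, -0.0845, 0.1027]
tcp_rot: [-179.9, -0.0, 103.5]
wrist_force: [1.0, 0.5, 0.2]
opening: 0.028
grasp_force: 24.9
time: 12.6
ee_pos: [0.4964, -0.083, 0.0536]
tcp_rot: [180.0, -0.0, 103.6]
wrist_force: [-0.7, -0.6, 0.2]
opening: 0.0278
grasp_force: 24.9
```

Check from near before release.

```bash

python3 -m jog '[[[0.02,0,-0.2,0,0.25],[0,0,-0.2,0,0.25],[0,0,-0.18,0,0.25],[0,0,0,0,0.25],[0,0,0,0,0.25]]]'; python3 - <<'E'
from h import *
im=camera("scene");a=im[170:320,210:360];cv2.imwrite("pics/s5.png",cv2.resize(a,None,fx=4,fy=4,interpolation=cv2.INTER_CUBIC))
E
```

```text
time: 13.1
ee_pos: [0.4968, -0.0835, 0.024]
tcp_rot: [-180.0, -0.0, 103.6]
wrist_force: [0.8, -0.4, 0.5]
opening: 0.0277
grasp_force: 24.9
```

View pics/s5.png

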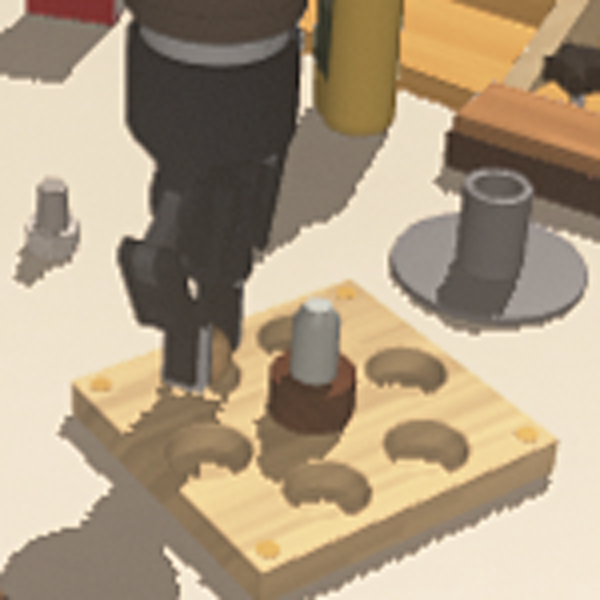

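Knob at (218,355) sits over well 2, and the retainer stands on the bench at (488,270). Releasing, then on to knob C.

```bash

python3 -m jog '[[[0,0,0,0,0.35],[0,0,0,0,0.45],[0,0,0,0,0.5],[0,0,0,0,0.5],[0,0,0,0,0.5],[0,0,0.3,0,0.5],[0,0,0.5,0,0.5],[0,0,0.6,0,0.5]]]'; python3 -m jog '[[[0,0,0.4,0,0.65],[0.1,0.4,0,0,0.65],[0.2,0.6,0,0,0.65],[0.2,0.8,0,0,0.65],[0.2,0.8,0,0,0.65],[0.2,0.8,0,0,0.65],[0.2,0.8,0,0,0.65],[0,0.43,0,0,0.65]]]'; python3 -m jog '[[[0,0,0,0,0.65],[0,0,0,0,0.65]]]'; python3 - <<'E'
from h import *
print(sensors.get_obs()["ee_pos"])
for n in("top","scene"):
  r,im=knobs(n);print(n,r)
E
```

```text
time: 13.95
ee_pos: [0.4965, -0.0834, 0.0954]
tcp_rot: [-179.9, -0.0, 103.6]
wrist_force: [0.0, -0.2, -0.5]
opening: 0.0423
grasp_force: 0.0
time: 14.75
ee_pos: [0.5527, 0.1509, 0.1152]
tcp_rot: [179.9, -0.0, 103.7]
wrist_force: [-0.0, -0.5, 0.4]
opening: 0.0558
grasp_force: 0.0
time: 14.95
ee_pos: [0.552, 0.1482, 0.115]
tcp_rot: [180.0, 0.0, 103.7]
wrist_force: [0.2, 0.2, 0.2]
opening: 0.0557
grasp_force: 0.0
[0.55197791 0.14818786 0.11500169]
top [([0.7156, 0.3536], 28), ([0.5171, -0.1321], 50), ([0.4989, -0.0834], 77)]
scene [([0.6253, 0.2571], 99), ([0.5573, 0.2457], 105), ([0.5488, 0.1489], 117), ([0.5649, -0.2175], 27), ([0.4264, -0.1734], 35), ([0.3305, -0.101], 54)]
```

```bash

python3 -m jog '[[[0,0,-0.4,0,0.65],[0,0,-0.5,0,0.65],[0,0,-0.5,0,0.65],[0,0,-0.5,0,0.65],[0,0,-0.24,0,0.65],[0,0,-0.1,0,0.65],[0,0,0,0,0.65]]]'; python3 -m jog '[[[0,0,0,0,0.5],[0,0,0,0,0.4],[0,0,0,0,0.3],[0,0,0,0,0.25],[0,0,0,0,0.25],[0,0,0,0,0.25],[0,0,0,0,0.25]]]' 25;python3 -m jog '[[[0,0,0.2,0,0.25],[0,0,0.4,0,0.25],[0,0,0.5,0,0.25],[0,0,0.5,0,0.25],[0,0,0.4,0,0.25],[0,0,0,0,0.25]]]'; python3 - <<'E'
from h import *
for n in("top","scene"):
  r,im=knobs(n);print(n,r)
E
```

```text
time: 15.75
ee_pos: [0.5521, 0.1475, 0.0025]
tcp_rot: [-180.0, 0.0, 103.6]
wrist_force: [-0.1, 0.1, 0.8]
opening: 0.0556
grasp_force: 0.0
time: 16.45
ee_pos: [0.5527, 0.1482, 0.0036]
tcp_rot: [179.9, 0.0, 103.6]
wrist_force: [-1.6, -0.4, 5.2]
opening: 0.0278
grasp_force: 24.5
time: 17.05
ee_pos: [0.5535, 0.1485, 0.1062]
tcp_rot: [179.7, -0.0, 103.6]
wrist_force: [0.5, -0.3, -0.6]
opening: 0.0278
grasp_force: 24.8
top [([0.7158, 0.3504], 30), ([0.5194, -0.1355], 54), ([0.499, -0.0838], 79)]
scene [([0.7004, 0.2956], 50), ([0.6257, 0.2573], 97), ([0.5574, 0.2459], 104), ([0.5649, -0.2175], 27), ([0.4262, -0.1734], 36), ([0.3305, -0.101], 54)]
```

```bash

python3 -m jog '[[[-0.06,-0.4,0.2,0,0.25],[-0.06,-0.8,0,0,0.25],[-0.07,-0.8,0,0,0.25],[-0.08,-0.8,0,0,0.25],[-0.08,-0.8,0,0,0.25],[-0.08,-0.8,0,0,0.25],[-0.08,-0.8,0,0,0.25],[-0.06,-0.8,0,0,0.25]]]'; python3 -m jog '[[[-0.02,-0.6,0,0,0.25],[0,-0.21,0,0,0.25],[0,0,0,0,0.25],[0,0,-0.4,0,0.25],[0,0,-0.4,0,0.25],[0,0,-0.3,0,0.25],[0,0,0,0,0.25],[0,0,0,0,0.25]]]'
```

```text
time: 17.95
ee_pos: [0.5224, -0.1533, 0.1109]
tcp_rot: [-179.9, -0.1, 103.6]
wrist_force: [0.4, 0.1, 0.1]
opening: 0.028
grasp_force: 24.8
time: 18.75
ee_pos: [0.5226, -0.1917, 0.0574]
tcp_rot: [-180.0, -0.0, 103.7]
wrist_force: [0.1, 0.7, 0.2]
opening: 0.028
grasp_force: 24.8
```

```bash

python3 -m jog '[[[0.01,0,-0.3,0,0.25],[0,0,-0.25,0,0.25],[0,0,-0.12,0,0.25],[0,0,0,0,0.25],[0,0,0,0,0.35],[0,0,0,0,0.45],[0,0,0,0,0.5],[0,0,0,0,0.5]]]'; python3 -m jog '[[[0,0,0,0,0.5],[0,0,0.3,0,0.5],[0,0,0.6,0,0.5],[0,0,0.6,0,0.5],[0,0,0.5,0,0.5],[0.06,0.6,0,-1,0.65],[0.06,0.8,0,-1,0.65],[0.06,0.8,0,-1,0.65]]]'; python3 -m jog '[[[0.06,0.8,0,-1,0.65],[0.06,0.8,0,-1,0.65],[0.06,0.8,0,-1,0.65],[0.06,0.8,0,-1,0.65],[0.06,0.8,0,-1,0.65],[0.06,0.8,0,-1,0.65],[0.06,0.8,0,-1,0.65],[0.06,0.6,0,-1,0.65]]]';python3 -m jog '[[[0.02,0.1,0,-1,0.65],[0,0,0,0,0.65],[0,0,0,0,0.65]]]'; python3 - <<'E'
from h import *
print(sensors.get_obs()["ee_pos"])
for n in("top","scene"):
  r,im=knobs(n);print(n,r);cv2.imwrite(f"pics/{n}6.png",im)
E
```

```text
time: 19.55
ee_pos: [0.5232, -0.1926, 0.0242]
tcp_rot: [180.0, 0.0, 103.6]
wrist_force: [0.7, 0.2, -0.2]
opening: 0.0425
grasp_force: 0.0
time: 20.35
ee_pos: [0.5322, -0.0816, 0.1254]
tcp_rot: [179.9, 0.0, 88.3]
wrist_force: [0.4, 0.2, -0.7]
opening: 0.0557
grasp_force: 0.0
time: 21.15
ee_pos: [0.5559, 0.23, 0.1251]
tcp_rot: [180.0, -0.1, 48.5]
wrist_force: [-0.4, 0.6, 0.7]
opening: 0.0556
grasp_force: 0.0
time: 21.45
ee_pos: [0.557, 0.2323, 0.1245]
tcp_rot: [180.0, -0.0, 43.8]
wrist_force: [-1.0, -0.9, -0.8]
opening: 0.0552
grasp_force: 0.0
[0.55703103 0.2323031  0.12448157]
top [([0.5247, -0.1935], 82), ([0.5182, -0.1329], 49), ([0.4979, -0.0843], 81)]
scene [([0.6254, 0.2571], 98), ([0.5574, 0.2459], 104), ([0.5649, -0.2175], 27), ([0.4261, -0.1734], 34), ([0.3305, -0.101], 54)]
```

```bash

python3 -m jog '[[[0.06,0.26,-0.3,0,0.65],[0,0,-0.5,0,0.65],[0,0,-0.5,0,0.65],[0,0,-0.5,0,0.65],[0,0,-0.4,0,0.65],[0,0,-0.22,0,0.65],[0,0,0,0,0.65],[0,0,0,0,0.65]]]'; python3 -m jog '[[[0,0,0,0,0.5],[0,0,0,0,0.4],[0,0,0,0,0.3],[0,0,0,0,0.25],[0,0,0,0,0.25],[0,0,0,0,0.25],[0,0,0,0,0.25]]]' 25;python3 -m jog '[[[0,0,0.2,0,0.25],[0,0,0.4,0,0.25],[0,0,0.5,0,0.25],[0,0,0.5,0,0.25],[0,0,0.6,0,0.25],[0,0,0,0,0.25],[0,0,0,0,0.25]]]'
```

```text
time: 22.35
ee_pos: [0.5603, 0.2457, 0.0033]
tcp_rot: [180.0, -0.0, 43.6]
wrist_force: [-0.1, 0.8, 0.5]
opening: 0.0554
grasp_force: 0.0
time: 23.05
ee_pos: [0.5606, 0.2458, 0.004]
tcp_rot: [180.0, -0.1, 43.6]
wrist_force: [-0.3, -1.3, 5.2]
opening: 0.028
grasp_force: 24.6
time: 23.75
ee_pos: [0.5604, 0.2457, 0.1138]
tcp_rot: [180.0, -0.1, 43.6]
wrist_force: [-0.1, -0.9, -1.2]
opening: 0.0277
grasp_force: 24.9
```

```bash

python3 -m jog '[[[-0.02,-0.4,0,0,0.25],[-0.02,-0.8,0,0,0.25],[-0.02,-0.8,0,0,0.25],[-0.02,-0.8,0,0,0.25],[-0.02,-0.8,0,0,0.25],[-0.02,-0.8,0,0,0.25],[-0.02,-0.8,0,0,0.25],[-0.02,-0.8,0,0,0.25]]]'; python3 -m jog '[[[-0.02,-0.6,0,0,0.25],[0,-0.3,0,0,0.25],[0,0,0,0,0.25],[0,0,-0.4,0,0.25],[0,0,-0.4,0,0.25],[0,0,-0.4,0,0.25],[0,0,0,0,0.25],[0,0,0,0,0.25]]]'
```

```text
time: 24.55
ee_pos: [0.5506, -0.0568, 0.1117]
tcp_rot: [-179.9, 0.1, 43.6]
wrist_force: [0.4, 0.1, 0.2]
opening: 0.0277
grasp_force: 24.9
time: 25.35
ee_pos: [0.5507, -0.0987, 0.0528]
tcp_rot: [-180.0, 0.0, 43.7]
wrist_force: [0.7, 0.9, 0.1]
opening: 0.0279
grasp_force: 24.9
```

```bash

python3 -m jog '[[[0,0,-0.3,0,0.25],[0,0,-0.18,0,0.25],[0,0,-0.1,0,0.25],[0,0,0,0,0.25],[0,0,0,0,0.32],[0,0,0,0,0.4],[0,0,0,0,0.42],[0,0,0,0,0.42]]]'; python3 -m jog '[[[0,0,0,0,0.42],[0,0,0.3,0,0.42],[0,0,0.6,0,0.42],[0,0,0.6,0,0.42],[0,0,0.5,0,0.5],[0.1,0.6,0,0,0.65],[0.15,0.8,0,0,0.65],[0.18,0.8,0,0,0.65]]]'; python3 -m jog '[[[0.18,0.8,0,0,0.65],[0.18,0.8,0,0,0.65],[0.18,0.8,0,0,0.65],[0.18,0.8,0,0,0.65],[0.18,0.8,0,0,0.65],[0.18,0.8,0,0,0.65],[0.02,0.09,0,0,0.65],[0,0,0,0,0.65]]]';python3 -m jog '[[[0,0,0,0,0.65],[0,0,0,0,0.65]]]'; python3 - <<'E'
from h import *
for n in("top","scene"):
  r,im=knobs(n);print(n,r);cv2.imwrite(f"pics/{n}7.png",im)
E
```

```text
time: 26.15
ee_pos: [0.5512, -0.0995, 0.0241]
tcp_rot: [180.0, -0.0, 43.6]
wrist_force: [-0.3, 0.2, -0.2]
opening: 0.0363
grasp_force: 0.0
time: 26.95
ee_pos: [0.5728, 0.0114, 0.1256]
tcp_rot: [179.9, -0.1, 43.5]
wrist_force: [0.4, 0.4, -0.0]
opening: 0.0555
grasp_force: 0.0
time: 27.75
ee_pos: [0.6274, 0.2562, 0.1242]
tcp_rot: [180.0, 0.0, 43.7]
wrist_force: [0.1, 0.0, -0.6]
opening: 0.0553
grasp_force: 0.0
time: 27.95
ee_pos: [0.6276, 0.2538, 0.1244]
tcp_rot: [180.0, -0.0, 43.5]
wrist_force: [0.4, -0.0, 0.4]
opening: 0.0554
grasp_force: 0.0
top [([0.5534, -0.1019], 81), ([0.5195, -0.1351], 46), ([0.5212, -0.1911], 74), ([0.4989, -0.0838], 76)]
scene [([0.6257, 0.2573], 97), ([0.565, -0.2173], 28), ([0.4259, -0.1734], 35), ([0.3304, -0.1012], 53)]
```

Three in wells. Last knob.

```bash

python3 -m jog '[[[0,0.04,-0.3,0,0.65],[0,0,-0.5,0,0.65],[0,0,-0.5,0,0.65],[0,0,-0.5,0,0.65],[0,0,-0.4,0,0.65],[0,0,-0.22,0,0.65],[0,0,0,0,0.65],[0,0,0,0,0.65]]]'; python3 -m jog '[[[0,0,0,0,0.5],[0,0,0,0,0.4],[0,0,0,0,0.3],[0,0,0,0,0.25],[0,0,0,0,0.25],[0,0,0,0,0.25],[0,0,0,0,0.25]]]' 25;python3 -m jog '[[[0,0,0.2,0,0.25],[0,0,0.4,0,0.25],[0,0,0.5,0,0.25],[0,0,0.5,0,0.25],[0,0,0.6,0,0.25],[0,0,0,0,0.25],[0,0,0,0,0.25]]]'
```

```text
time: 28.85
ee_pos: [0.6277, 0.257, 0.0033]
tcp_rot: [180.0, -0.0, 43.6]
wrist_force: [0.2, 0.5, 0.3]
opening: 0.0554
grasp_force: 0.0
time: 29.55
ee_pos: [0.6281, 0.2573, 0.0041]
tcp_rot: [180.0, -0.1, 43.6]
wrist_force: [-0.9, -1.2, 5.7]
opening: 0.0277
grasp_force: 24.7
time: 30.25
ee_pos: [0.6279, 0.2572, 0.1139]
tcp_rot: [180.0, -0.1, 43.6]
wrist_force: [0.4, -0.1, -0.9]
opening: 0.0278
grasp_force: 24.8
```

```bash

python3 -m jog '[[[-0.15,-0.4,0,0,0.25],[-0.28,-0.76,0,0,0.25],[-0.28,-0.76,0,0,0.25],[-0.28,-0.76,0,0,0.25],[-0.28,-0.76,0,0,0.25],[-0.28,-0.76,0,0,0.25],[-0.28,-0.76,0,0,0.25],[-0.28,-0.76,0,0,0.25]]]'; python3 -m jog '[[[-0.28,-0.76,0,0,0.25],[-0.28,-0.76,0,0,0.25],[-0.28,-0.76,0,0,0.25],[-0.16,-0.5,0,0,0.25],[-0.06,-0.16,0,0,0.25],[0,0,0,0,0.25],[0,0,0,0,0.25]]]'; python3 -m jog '[[[0,0,-0.4,0,0.25],[0,0,-0.4,0,0.25],[0,0,-0.4,0,0.25],[0,0,0,0,0.25],[0,0,0,0,0.25]]]'
```

```text
time: 31.05
ee_pos: [0.5205, -0.0303, 0.1116]
tcp_rot: [-179.9, 0.1, 43.6]
wrist_force: [0.6, 0.1, -0.8]
opening: 0.0279
grasp_force: 24.9
time: 31.75
ee_pos: [0.469, -0.1752, 0.1123]
tcp_rot: [-179.9, 0.0, 43.6]
wrist_force: [-0.2, 0.2, -0.6]
opening: 0.0272
grasp_force: 24.8
time: 32.25
ee_pos: [0.4692, -0.175, 0.053]
tcp_rot: [-180.0, 0.0, 43.7]
wrist_force: [0.2, 0.4, 0.8]
opening: 0.0277
grasp_force: 24.9
```

```bash

python3 -m jog '[[[0,-0.01,-0.3,0,0.25],[0,0,-0.18,0,0.25],[0,0,-0.1,0,0.25],[0,0,0,0,0.25],[0,0,0,0,0.32],[0,0,0,0,0.4],[0,0,0,0,0.42],[0,0,0,0,0.42]]]'; python3 -m jog '[[[0,0,0,0,0.42],[0,0,0.3,0,0.42],[0,0,0.6,0,0.42],[0,0,0.6,0,0.42],[0,0,0.7,0,0.5],[0,0,0,1,1],[0.3,0.06,0,1,1],[0.4,0.09,0,1,1]]]'; python3 -m jog '[[[0.4,0.1,0,1,1],[0.4,0.1,0,1,1],[0.4,0.1,0,1,1],[0.4,0.1,0,1,1],[0.4,0.1,0,1,1],[0.4,0.1,0,1,1],[0.4,0.1,0,1,1],[0.4,0.1,0,1,1]]]';python3 -m jog '[[[0.4,0.1,0,1,1],[0,0,0,0,1],[0,0,0,0,1]]]'; python3 - <<'E'
from h import *
for n in("top","scene"):
  r,im=knobs(n);print(n,r);cv2.imwrite(f"pics/{n}8r.png",im)
  a=im[165:275,285:405] if n=="top" else im[170:320,160:360]
  cv2.imwrite(f"pics/{n}8.png",cv2.resize(a,None,fx=5 if n=="top" else 4,fy=5 if n=="top" else 4,interpolation=cv2.INTER_CUBIC))
E
```

```text
time: 33.05
ee_pos: [0.4692, -0.1766, 0.0241]
tcp_rot: [180.0, -0.0, 43.6]
wrist_force: [1.2, 0.6, 0.3]
opening: 0.0359
grasp_force: 0.0
time: 33.85
ee_pos: [0.5044, -0.1692, 0.1358]
tcp_rot: [179.9, -0.0, 58.8]
wrist_force: [0.9, 0.2, 0.9]
opening: 0.0835
grasp_force: 0.0
time: 34.65
ee_pos: [0.6648, -0.1287, 0.135]
tcp_rot: [180.0, 0.0, 98.8]
wrist_force: [-0.6, -1.8, 0.1]
opening: 0.0858
grasp_force: 0.0
time: 34.95
ee_pos: [0.6839, -0.1239, 0.1342]
tcp_rot: [-180.0, -0.0, 103.5]
wrist_force: [-0.6, -0.5, -1.3]
opening: 0.0856
grasp_force: 0.0
top [([0.7156, 0.3521], 28), ([0.5526, -0.1023], 78), ([0.4989, -0.0847], 75)]
scene [([0.5652, -0.2175], 26), ([0.3305, -0.101], 54)]
```

View pics/scene8.png

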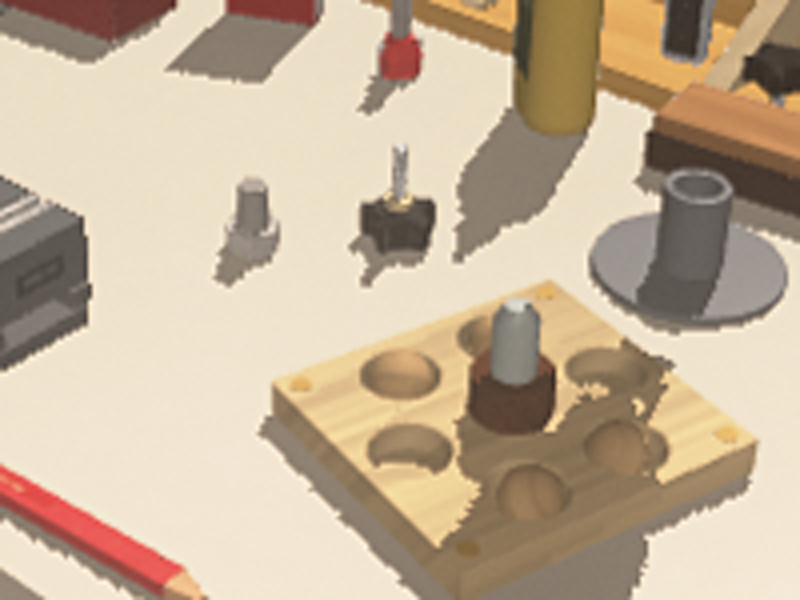

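View pics/top8.png

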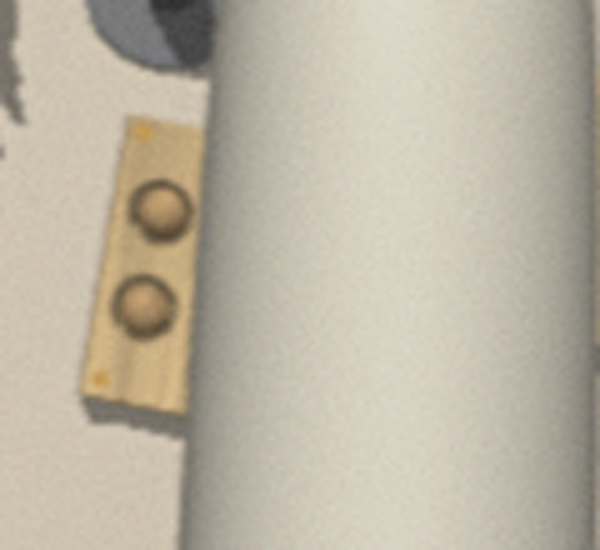

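Scene: knobs sit in wells 2 (400,375), 1 (482,340), 5 (628,447) and 4 (532,492). The top view confirms 1 and 2. The retainer stands untouched at (695,255), so I'll fetch it.

```bash

python3 -m jog '[[[0.11,-0.02,-0.4,0,1],[0,0,-0.5,0,1],[0,0,-0.5,0,1],[0,0,-0.4,0,1],[0,0,-0.3,0,1],[0,0,-0.2,0,1],[0,0,0,0,1],[0,0,0,0,1]]]'; python3 -m jog '[[[0,0,0,0,0.7],[0,0,0,0,0.5],[0,0,0,0,0.3],[0,0,0,0,0.3],[0,0,0,0,0.3],[0,0,0,0,0.3],[0,0,0,0,0.3]]]' 40;python3 -m jog '[[[0,0,0.2,0,0.3],[0,0,0.4,0,0.3],[0,0,0.5,0,0.3],[0,0,0.5,0,0.3],[0,0,0.6,0,0.3],[0,0,0.3,0,0.3],[0,0,0,0,0.3],[0,0,0,0,0.3]]]'
```

```text
time: 35.85
ee_pos: [0.6898, -0.1251, 0.0197]
tcp_rot: [180.0, 0.0, 103.6]
wrist_force: [0.2, -0.6, 0.3]
opening: 0.0851
grasp_force: 0.0
time: 36.55
ee_pos: [0.6898, -0.125, 0.0195]
tcp_rot: [180.0, 0.0, 103.6]
wrist_force: [-0.6, 0.2, 6.4]
opening: 0.0357
grasp_force: 40.2
time: 37.35
ee_pos: [0.6894, -0.125, 0.1432]
tcp_rot: [-180.0, -0.0, 103.6]
wrist_force: [-0.1, -0.1, -1.6]
opening: 0.035
grasp_force: 40.2
```

```bash

python3 -m jog '[[[-0.3,-0.03,0,0,0.3],[-0.5,-0.04,0,0,0.3],[-0.5,-0.04,0,0,0.3],[-0.5,-0.04,0,0,0.3],[-0.5,-0.04,0,0,0.3],[-0.5,-0.04,0,0,0.3],[-0.5,-0.02,0,0,0.3],[-0.27,0,0,0,0.3]]]'; python3 -m jog '[[[0,0,0,0,0.3],[0,0,0,0,0.3],[0,0,-0.3,0,0.3],[0,0,-0.3,0,0.3],[0,0,0,0,0.3],[0,0,0,0,0.3]]]';python3 - <<'E'
from h import *
im=camera("scene");a=im[150:300,220:370];cv2.imwrite("pics/s9.png",cv2.resize(a,None,fx=4,fy=4,interpolation=cv2.INTER_CUBIC))
E
```

```text
time: 38.15
ee_pos: [0.5086, -0.1373, 0.1421]
tcp_rot: [-179.9, -0.1, 103.6]
wrist_force: [0.2, 0.4, -0.9]
opening: 0.0356
grasp_force: 40.4
time: 38.75
ee_pos: [0.5107, -0.1373, 0.1126]
tcp_rot: [-179.9, -0.1, 103.6]
wrist_force: [0.7, -1.0, -1.2]
opening: 0.0358
grasp_force: 40.4
```

View pics/s9.png

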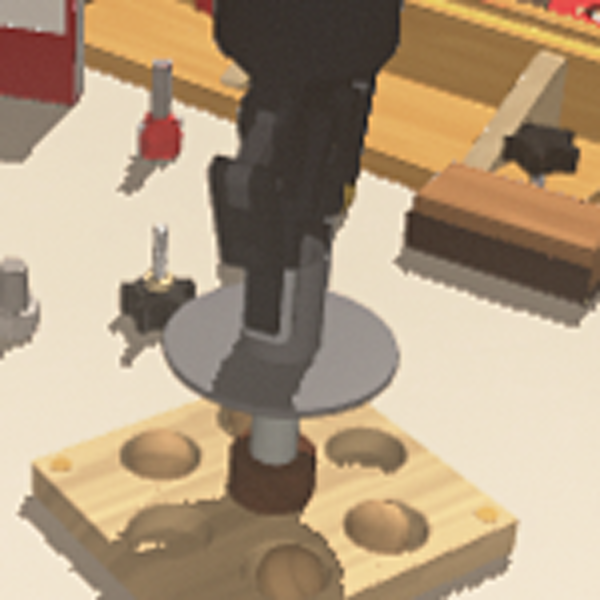

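The flange centre (280,350) is above the spigot (273,435), and the retainer is level. Lowering in steps, watching the force.

```bash

python3 -m jog '[[[0,0,-0.2,0,0.3],[0,0,-0.2,0,0.3],[0,0,-0.1,0,0.3],[0,0,0,0,0.3],[0,0,0,0,0.3]]]'; python3 -m jog '[[[0,0,-0.1,0,0.3],[0,0,-0.1,0,0.3],[0,0,-0.1,0,0.3],[0,0,0,0,0.3],[0,0,0,0,0.3]]]'
```

```text
time: 39.3
ee_pos: [0.5109, -0.1375, 0.0888]
tcp_rot: [-180.0, -0.0, 103.6]
wrist_force: [0.1, -0.1, 0.0]
opening: 0.0357
grasp_force: 40.4
time: 39.8
ee_pos: [0.5109, -0.1374, 0.0736]
tcp_rot: [-180.0, -0.0, 103.6]
wrist_force: [-0.7, 0.1, -1.2]
opening: 0.0355
grasp_force: 40.4
```

No resistance, with 22 mm on the spigot. 14 mm left.

```bash

python3 -m jog '[[[0,0,-0.1,0,0.3],[0,0,-0.1,0,0.3],[0,0,-0.06,0,0.3],[0,0,0,0,0.3],[0,0,0,0,0.3]]]'; python3 -m jog '[[[0,0,-0.04,0,0.3],[0,0,0,0,0.3],[0,0,0,0,0.3]]]'
```

```text
time: 40.3
ee_pos: [0.5109, -0.1375, 0.0607]
tcp_rot: [-180.0, -0.0, 103.6]
wrist_force: [0.0, 0.1, -0.5]
opening: 0.0359
grasp_force: 40.4
time: 40.6
ee_pos: [0.5114, -0.1376, 0.0594]
tcp_rot: [179.9, 0.0, 103.6]
wrist_force: [0.1, -0.4, 3.9]
opening: 0.0355
grasp_force: 40.9
```

```bash

python3 -m jog '[[[0,0,-0.02,0,0.3],[0,0,0,0,0.3],[0,0,0,0,0.5],[0,0,0,0,0.7],[0,0,0,0,1],[0,0,0,0,1],[0,0,0,0,1],[0,0,0,0,1]]]'; python3 -m jog '[[[0,0,0.2,0,1],[0,0,0.4,0,1],[0,0,0.5,0,1],[0,0,0.5,0,1],[0,0,0.5,0,1],[0,0,0.5,0,1],[0,0.4,0,0,1],[0,0.8,0,0,1]]]'; python3 -m jog '[[[-0.3,0.8,0,0,1],[-0.3,0.8,0,0,1],[-0.3,0.8,0,0,1],[-0.3,0.8,0,0,1],[-0.3,0.8,0,0,1],[0,0.8,0,0,1],[0,0,0,0,1],[0,0,0,0,1]]]';python3 - <<'E'
from h import *
im=camera("scene");a=im[150:300,220:370];cv2.imwrite("pics/s10.png",cv2.resize(a,None,fx=4,fy=4,interpolation=cv2.INTER_CUBIC))
b=camera("top")[180:265,295:370];cv2.imwrite("pics/t10.png",cv2.resize(b,None,fx=7,fy=7,interpolation=cv2.INTER_CUBIC))
E
```

```text
time: 41.4
ee_pos: [0.511, -0.1375, 0.0577]
tcp_rot: [-180.0, -0.0, 103.6]
wrist_force: [-0.5, 1.0, -0.3]
opening: 0.0853
grasp_force: 0.0
time: 42.2
ee_pos: [0.5115, -0.0784, 0.1894]
tcp_rot: [179.9, 0.1, 103.4]
wrist_force: [0.3, 0.2, 0.1]
opening: 0.0856
grasp_force: 0.0
time: 43.0
ee_pos: [0.4358, 0.1632, 0.1884]
tcp_rot: [180.0, 0.0, 103.7]
wrist_force: [0.2, 0.0, 0.8]
opening: 0.0853
grasp_force: 0.0
```

View pics/s10.png

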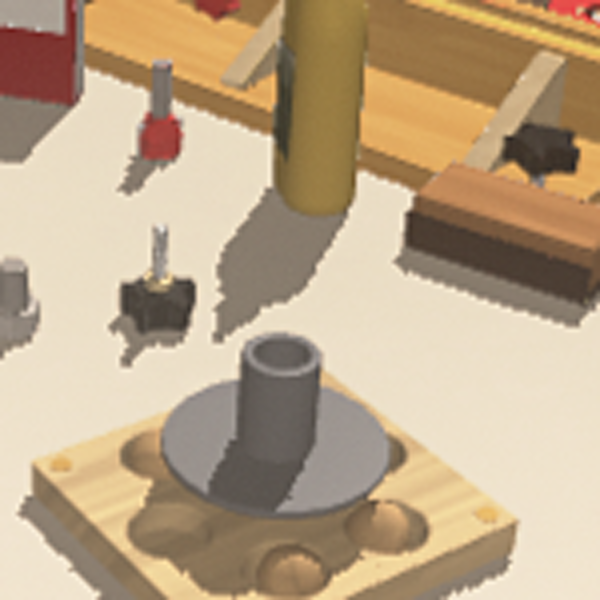

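View pics/t10.png

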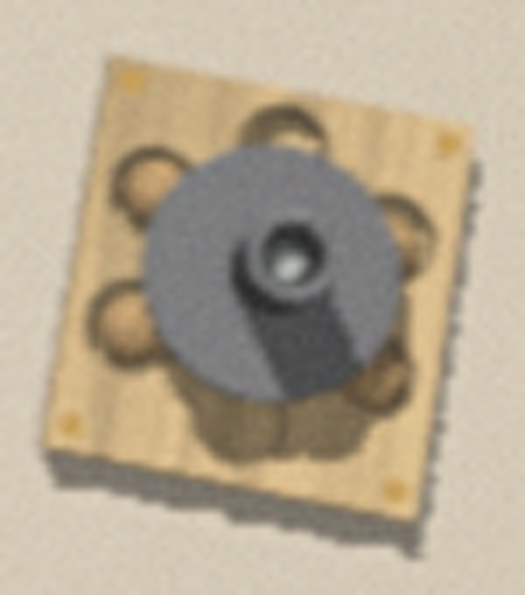

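Top view: the sleeve is at (290,258), same as at the start, so the retainer is home. Knobs are locked in at (150,185), (130,325), (405,235) and (380,375), and the bystanders are standing.

```bash
python3 -c "
from workcell import ticket
print(ticket.job_done())"
```

```text
the job is handed in; nothing more can be done
None
```

The job is handed in at about 43 s (no verdict was returned): all four wooden knobs are in wells of their own, the retainer is home on its shoulder, and the bystanders were left untouched.

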